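# Open the red gift box on the souvenir counter

## Task

Open the red-lidded wooden gift box for a customer: raise the handle end of its sliding lid just over the stop lip, slide the lid out of the grooves at that end, and carry it over to lay it down, not drop it, flat on the cork mat with its handle up. Leave the blue-lidded box shut.

Things in the scene. Friction and masses are not known exactly. Their poses are not given: they have to be found in the camera images.
- red_pull (a point): Grip point in the pale wood handle of the loose red lid (plate 150 x 90 x 6 mm, 110 g). Handle: upright block 36 long (x), 16 thick (y, grip across this), 36 mm tall. Point on its centre line, 25 mm above the plate's top face, 31 above its underside, 11 below the handle's top. Plate centre 35 mm towards -x, plate's handle end 40 mm towards +x. x: the way the lid slides out; z up.
- red_lip (a point): Middle of the top of the red-lidded box's stop lip, 60 mm up; x points out over the lip. Fixed light-wood box: 165 mm towards -x, 3 to +x, 106 wide, 69 high at the closed end. The lip stands 10 mm above the lid's underside, 2 ahead of its end. Roofed grooves (last 55 mm) trap the lid's far end: raise the handle 11 to 15 mm (lid tilts between the fingers), slide 55 to +x, then it is free.
- mat (a point): Centre of the top face of the cork mat, 5 mm above the counter. The mat is 200 mm along its x and 240 mm along its y, fixed.
- blue_pull (a point): The same grip point on the blue lid of a second, identical box beside the first (in either order). Not to be opened.
Not all that is in view belongs to the job. There is more than one size of the part that bears red_pull; the job needs the middle-sized.

How it is judged (in metres and radians):
On the way, in this order (a step that is already met when the one before it is completed fails the run):
1. the red lid has come over the lip and slid 10 to 45 mm out, still guided by the box (x of red_pull in the frame of red_lip between -0.035 and 0 m and y of red_pull in the frame of red_lip between -0.015 and 0.015 m and z of red_pull in the frame of red_lip above 0.024 m), for 0.1 s.
2. the red lid, still held by the fingers, is brought down to the mat (less than 20 mm above it) (x of red_pull in the frame of mat between -0.075 and 0.075 m and y of red_pull in the frame of mat between -0.095 and 0.095 m and z of red_pull in the frame of mat below 0.051 m and contact force between the fingers and red_lid above 0.3 N), for 0.1 s.
At the end, for the whole second after the job is handed in: The red lid lies flat (within 6 degrees, handle up), at rest, on the cork mat, its handle within 75 mm of the mat's centre along the mat's x and 95 mm along its y; the blue lid is within 15 mm of where it was (x of red_pull in the frame of mat between -0.075 and 0.075 m and y of red_pull in the frame of mat between -0.095 and 0.095 m and z of red_pull in the frame of mat below 0.04 m and angle between red_pull's own z axis and vertical below 0.1 rad and linear speed of red_lid below 0.02 m/s and distance of blue_pull from where it was at the start of the episode below 0.015 m); the robot touches nothing.
It fails at once if the blue lid is moved by more than 15 mm (distance of blue_pull from where it was at the start of the episode above 0.015 m).
It also fails if it takes over 38 s, if anything falls off the work surface, if the arm or the gripper's body presses on something with over 40 N, if the wrist force passes 120 N, or if a joint passes its speed limit or range.

## Robot

A 6-joint arm with a two-finger parallel gripper is mounted at the origin on the work surface. World frame = base frame: x ahead of the robot, y to its left, z up, the work surface at z = 0. Lengths are in mm, angles in degrees, forces in N, time in s.
With the tool pointing down it reaches from about 350 to 850 mm from the base axis. Payload 8.1 kg.
Tool frame: the origin (TCP) lies at the very end of the fingers, on their centre line; the grasp point (between the pads) lies r.tcp_to_grasp behind it (r.tcp_to_grasp is the distance from the TCP to the grasp point, in mm); z points along the fingers, y is the line along which they close (so a half turn about z gives the same grasp; the last joint's range is limited). The gripper opens to 85 mm and grips with 20 to 120 N. Pads are 22 mm wide; open, the fingers measure 114 mm over their backs; the gripper's body (76 mm by 85 mm) begins 54 mm behind the grasp point. The pads swing forward as they close: fully open they stand 13 mm farther back than shut.
Start: joints at [-4.893, 7.471, 85.268, -0, 87.261, -4.893], TCP at [600.004, 0.022, 231.292] pointing down, gripper open.
Joint ranges: [-169.43, 169.43], [-51.17, 129.36], [1.28, 143.12], [-76.62, 256.62], [0, 156.53], [-152.29, 152.29]. Speed limits (degrees/s): [136.94, 136.94, 159.86, 180, 180, 180].

## Interface

Orientations are given as [roll, pitch, yaw] about the fixed x, y, z axes, in that order (R = Rz(yaw) Ry(pitch) Rx(roll)).
In Python, from bench import r gives the robot as it stands.
- The arm moves only by the shell command python3 -m handwheel 'ROWS' [OPENING] [FORCE]. ROWS is JSON, a list of rows, each a list of 4 numbers: the shift along the tool's x, y, z in m, then the turn about the tool's z in degrees. A call has 1 to 10 rows; each row shifts and turns the commanded pose from where the row before left it, along the tool's axes as they then stand; what a row does not reach is not made up. A row lasts 1/10 s, in which the tool goes at most 50 mm and 8.59 degrees, less where a joint would pass 70% of its speed; a pose out of reach is approached as far as the arm can. A call is refused whole if a number of a shift passes 0.05 or a number of a turn 8.59, either way. A call with a gripper value outside its range is refused whole. OPENING is the finger opening in m, from 0 to 0.0854, set as the call begins (- or left out, the last holds). The fingers move at their own pace and stop on an object; FORCE is the grip in N (left out, the last holds). Time passes only in rows, so rows that do not move let the fingers close. It gives the time, the measured TCP pose, the force, the opening and the grip force at its end, in the units of the state.
- r.sense(): the state, without advancing time (a new reading comes with each control period).
- r.snapshot(name): name is "scene" or "side" or "wrist"; returns the picture (420x560x3 uint8, red, green, blue); there is no depth.
- r.camera_params(name): a dict with "fx", "fy", "cx", "cy" (pixels), "R" (3x3) and "t" (3): a world point X has camera coordinates R X + t; the wrist camera has in their place "mount" (4x4, takes a point from camera to tool coordinates, whose origin is the TCP and whose axes are the flange's). Camera axes: x right, y down, z forward; pixel columns grow to the right and rows downward; lengths in mm; the calibration is good to about 2 mm. The wrist camera is an equidistant fisheye: a pixel r from the principal point sees the ray r / f radians off the axis. A picture is of the moment at which its call begins: read the wrist's pose just before it. camera_params takes no time and is no camera call.
- r.hand_in(): hands the job in; it is judged then, once.
The state is a dict: "time": time; "joint_pos": joint angles; "qd": joint speeds; "joint_efforts": joint torques, N m; "tool_pos": TCP position; "tcp_rot": TCP orientation; "ft_force": force on the tool from outside, world axes, zero at the start; "wrist_torque": the same for the moment, N m; "finger_gap": finger opening in mm; "grip_force": force on a finger pad.
Only numpy, scipy, OpenCV 4.12 (cv2) and the standard library are available. Lean on these libraries where they do the work, as an engineer would, in place of code of your own. Each camera call takes 0.05 s, during which the arm holds its last target. There are 200 camera calls.

## Working session

There is one attempt and no reset: what is moved stays moved. The work goes in short steps, Python scripts to look and compute and a shell command to move; the robot and the scene stay as the last step left them, time stands still between calls to the robot, and variables do not carry over. Pictures are saved under pics/ and viewed, at most 11 in all, crops included, and the job is handed in when it is done.

```bash
mkdir -p pics
python3 - <<'E'
from bench import r
import cv2, numpy as np
s=r.sense(); print(s['tool_pos'],s['tcp_rot'],r.tcp_to_grasp,s['time'])
a=[]
for n in ["scene","side"]:
    im=r.snapshot(n); cv2.imwrite(f'pics/{n}0.png',im[:,:,::-1])
    p=r.camera_params(n); print(n,p['fx'],p['cx'],p['cy'],np.round(p['R'],3).tolist(),np.round(p['t'],1))
im=r.snapshot("wrist"); cv2.imwrite('pics/wrist0.png',im[:,:,::-1]); print(r.camera_params("wrist"))
E
```

```text
[5.99436208e+02 4.43203979e-02 2.30227464e+02] [-1.79891850e+02 -8.62220727e-03  8.99966701e+01] 18.700000000000003 0.0
scene 488.3999585824004 285.10124256930425 207.35902552262743 [[0.728, 0.686, 0.019], [0.507, -0.518, -0.689], [-0.462, 0.511, -0.725]] [-343.4  -98.8 1361.6]
side 493.52447994603887 270.3768809131567 209.34403284774672 [[0.898, -0.44, 0.015], [-0.307, -0.651, -0.695], [0.315, 0.619, -0.719]] [-339.4  220.4 1115.8]
{'fx': 325.19226210127806, 'fy': 325.19226210127806, 'cx': 278.8744594862835, 'cy': 215.20605286989493, 'mount': array([[ 1.07466435e-03, -9.51258140e-01, -3.08393899e-01,
         7.88798036e+01],
       [ 9.99999418e-01,  1.05139512e-03,  2.41624607e-04,
         4.65659755e-01],
       [ 9.43964683e-05, -3.08393979e-01,  9.51258716e-01,
        -1.42216678e+02],
       [ 0.00000000e+00,  0.00000000e+00,  0.00000000e+00,
         1.00000000e+00]])}
```

View pics/scene0.png

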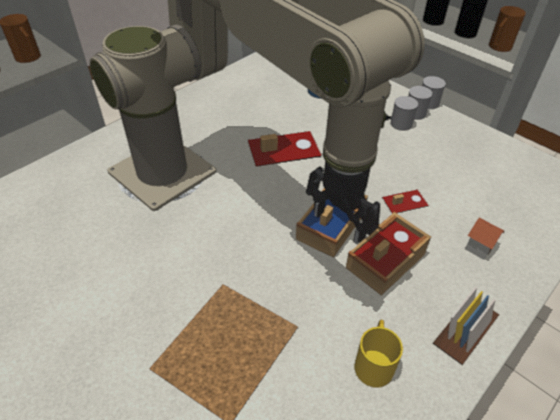

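View pics/wrist0.png

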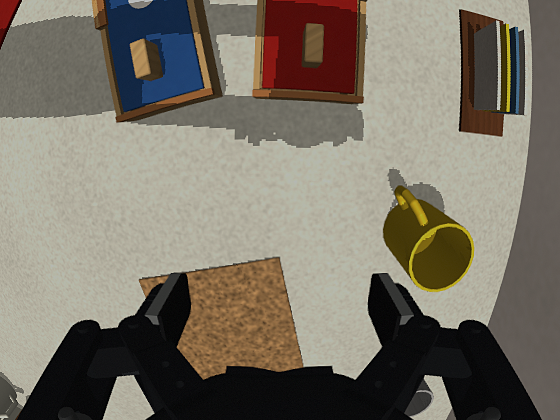

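Scene picture: red lids could be the large loose one at scene (285,148), the small loose one at (405,201), or the one in the box at (390,250), wrist (313,45). The blue lid (box at scene (330,222), wrist (147,60)) must be left alone. I choose the boxed one, since it is the middle size and has the lip and grooves. The mat is at scene (225,350). I'll check with a close crop.

```bash
cat > h.py <<'E'
import numpy as np, cv2
from bench import r
from scipy.spatial.transform import Rotation as Ro
def ray(n,uv,s=None):
    p=r.camera_params(n); a=(uv[0]-p['cx'])/p['fx']; b=(uv[1]-p['cy'])/p['fy']
    if n=='wrist':
        th=np.hypot(a,b); k=np.sin(th)/max(th,1e-9); d=np.array([a*k,b*k,np.cos(th)])
        M=np.array(p['mount']); R=Ro.from_euler('xyz',s['tcp_rot'],degrees=True).as_matrix()
        return R@M[:3,3]+np.array(s['tool_pos']), R@M[:3,:3]@d
    R=np.array(p['R']); return -R.T@np.array(p['t']), R.T@np.array([a,b,1])
def onz(n,uv,z,s=None):
    o,d=ray(n,uv,s); return np.round(o+d*(z-o[2])/d[2],1)
E
python3 - <<'E'
from h import *
s=r.sense()
w=cv2.imread('pics/wrist0.png'); sc=cv2.imread('pics/scene0.png')
a=cv2.resize(w[0:120,230:390],(800,600),interpolation=cv2.INTER_CUBIC)
cv2.imwrite('pics/c1.png',a)
for n,uv,z in [('wrist',(254,94),60),('wrist',(362,99),60),('wrist',(314,35),92)]: print(uv,onz(n,uv,z,s))
# mat
hsv=cv2.cvtColor(sc,cv2.COLOR_BGR2HSV); m=cv2.inRange(hsv,(5,90,60),(20,255,255)); m[:270]=0; m[:,330:]=0
m=cv2.morphologyEx(m,cv2.MORPH_CLOSE,np.ones((7,7)))
c=max(cv2.findContours(m,0,1)[0],key=cv2.contourArea); q=cv2.approxPolyDP(c,12,True)[:,0]
P=[onz('scene',k,5) for k in q]
for k,pp in zip(q,P): print(k,pp)
print('centre',np.mean(P,0), [np.linalg.norm(P[i]-P[i-1]).round() for i in range(len(P))])
for uv in [(139,279),(280,257)]: print('wrist mat',onz('wrist',uv,5,s))
E
```

```text
(254, 94) [576.3  97.7  60. ]
(362, 99) [679.7  95.2  60. ]
(314, 35) [629.5 148.5  92. ]
[222 285] [ 406.1 -137.5    5. ]
[150 368] [ 451.4 -366.4    5. ]
[235 419] [ 644.6 -317.5    5. ]
[296 326] [596.1 -98.2   5. ]
centre [ 524.55 -229.9     5.  ] [np.float64(194.0), np.float64(233.0), np.float64(199.0), np.float64(225.0)]
wrist mat [ 406.6 -133.2    5. ]
wrist mat [601.3 -95.    5. ]
```

View pics/c1.png

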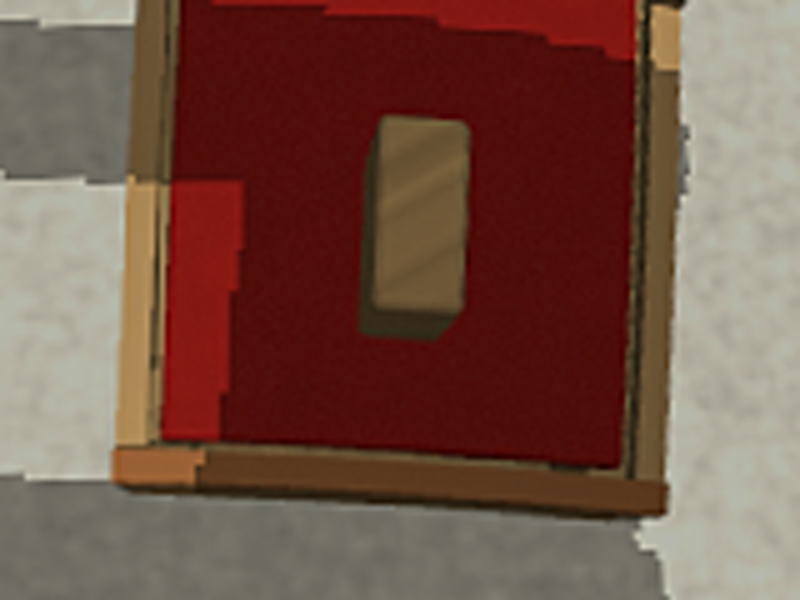

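The crop confirms it: an intact box with a dark red lid, handle top corners at crop (382,117), (470,122), (465,312), (373,306), and the lip along the bottom at wrist (254,92)–(363,98).

Run:
```python
from h import *
s=r.sense(); f=lambda u,v:(230+u/5-.4,v/5-.4)
C=[onz('wrist',f(*k),92,s) for k in [(382,117),(470,122),(465,312),(373,306)]]
L=[onz('wrist',f(*k),60,s) for k in [(113,450),(667,485)]]
print(C,np.mean(C,0),'lip',L)
print('sizes',np.linalg.norm(C[0]-C[3]),np.linalg.norm(C[0]-C[1]),np.linalg.norm(L[0]-L[1]))
d=(C[3]+C[2]-C[0]-C[1])[:2]; print('handle yaw',np.degrees(np.arctan2(d[1],d[0])), 'lip', np.degrees(np.arctan2(*(L[1]-L[0])[1::-1])))
print(s['tool_pos'],s['tcp_rot'])
```

```text
[array([622.7, 159.3,  92. ]), array([637.8, 159.1,  92. ]), array([636.8, 124.4,  92. ]), array([621.1, 124.9,  92. ])] [629.6   141.925  92.   ] lip [array([574.6, 102. ,  60. ]), array([680.6,  97.6,  60. ])]
sizes 34.437189200049424 15.10132444522656 106.0912814513992
handle yaw -92.15483045981065 lip -2.376950814403483
[5.99559631e+02 6.05158339e-02 2.30496804e+02] [-1.79916853e+02 -7.48319194e-03  8.99989431e+01]
```

Sizes agree (34×15 for 36×16, lip 106): handle at (629.6, 142), slide-out direction about -92.3° in world.

```bash
python3 -m handwheel '[[0.028,0.006,0,2.3],[0.029,0.006,0,0],[0.029,0.007,0,0],[0.029,0.008,0,0],[0.029,0.009,0,0],[0,0,0.03,0],[0,0,0.04,0],[0,0,0.04,0],[0,0,0,0],[0,0,0,0]]' 0.05 40
python3 - <<'E'
from h import *
im=r.snapshot('wrist'); cv2.imwrite('pics/w1.png',im[:,:,::-1])
im=r.snapshot('side'); cv2.imwrite('pics/s1.png',cv2.resize(im[:,:,::-1],None,fx=1.4,fy=1.4))
s=r.sense(); print(s['tool_pos'],s['tcp_rot'],s['finger_gap'])
E
```

```text
time: 1.15
tool_pos: [639.8, 142.6, 120.8]
tcp_rot: [-179.9, 0.0, 87.7]
ft_force: [1.3, 0.7, 1.8]
finger_gap: 50.0
grip_force: 0.0
[642.34170121 142.86671718 124.42574317] [ 1.79776052e+02 -4.01565764e-02  8.76923727e+01] 49.789607677921275
```

View pics/w1.png

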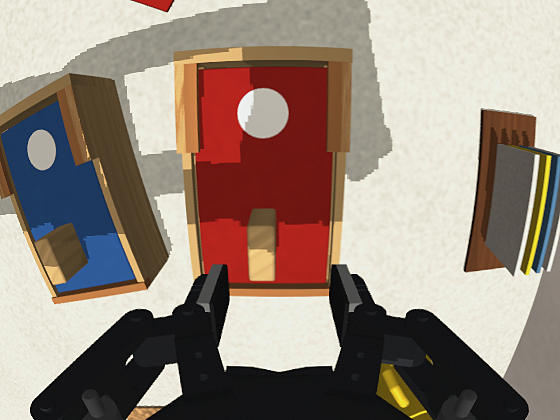

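Wrist view: the handle's top face is at about (249..276, 226..280), centred left of the fingers' centre line (280), so I overshot in +x. Blue box stays clear on the left.

Run:
```python
from h import *
s=r.sense(); s2=dict(s)
C=[onz('wrist',k,92,s) for k in [(248.5,225.5),(276,225.5),(275,280),(250,280)]]
c=np.mean(C,0); print(C,c)
R=Ro.from_euler('xyz',s['tcp_rot'],degrees=True).as_matrix()
print('tool shift',R.T@(np.r_[c[:2],63.5]-s['tool_pos']), s['tool_pos'])
```

```text
[array([626.3, 159.6,  92. ]), array([642., 159.,  92.]), array([639.9, 123.6,  92. ]), array([624.5, 124.1,  92. ])] [633.175 141.575  92.   ]
tool shift [-1.70246538 -9.34531766 60.88850281] [642.34170121 142.86671718 124.42574317]
```

```bash
python3 -m handwheel '[[-0.001,-0.0095,0,0],[0,0,0,0],[0,0,0.02,0],[0,0,0.02,0],[0,0,0.017,0],[0,0,0,0],[0,0,0,0]]' 0.05 40 && python3 -m handwheel '[[0,0,0,0],[0,0,0,0],[0,0,0,0],[0,0,0,0],[0,0,0,0],[0,0,0,0]]' 0 40
python3 - <<'E'
from h import *
for n in ['wrist','side']:
    im=r.snapshot(n); cv2.imwrite(f'pics/{n}2.png',im[:,:,::-1])
s=r.sense(); print(s['tool_pos'],s['ft_force'],s['finger_gap'],s['grip_force'])
E
```

```text
time: 1.95
tool_pos: [631.0, 142.1, 64.5]
tcp_rot: [-180.0, 0.0, 87.7]
ft_force: [-0.5, 0.4, 0.0]
finger_gap: 50.0
grip_force: 0.0
time: 2.55
tool_pos: [631.0, 142.4, 65.7]
tcp_rot: [-180.0, -0.0, 87.7]
ft_force: [-6.1, 1.4, 6.5]
finger_gap: 15.3
grip_force: 40.2
[631.03899734 142.40721653  65.70071195] [-5.81662167 -0.55187428  6.54794128] 15.098816508107838 40.15514552593231
```

View pics/wrist2.png

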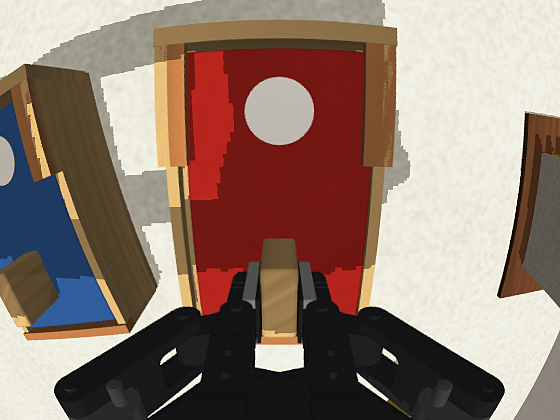

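Both pads hold the handle at (280,290), gap 15 mm, 40 N. Relieve the side force and lift about 13 mm.

```bash
python3 -m handwheel '[[0,-0.001,0,0],[0,0,-0.003,0],[0,0,-0.003,0],[0,0,-0.003,0],[0,0,-0.003,0],[0,0,-0.0015,0],[0,0,0,0],[0,0,0,0],[0,0,0,0]]' 0 40
python3 - <<'E'
from h import *
im=r.snapshot('side'); cv2.imwrite('pics/side3.png',im[:,:,::-1])
im=r.snapshot('scene'); cv2.imwrite('pics/scene3.png',cv2.resize(im[180:300,280:440,::-1],(800,600),interpolation=cv2.INTER_CUBIC))
E
```

```text
time: 3.55
tool_pos: [629.5, 142.5, 77.0]
tcp_rot: [-179.9, -0.0, 87.7]
ft_force: [1.6, 5.5, -10.1]
finger_gap: 15.4
grip_force: 39.3
```

View pics/scene3.png

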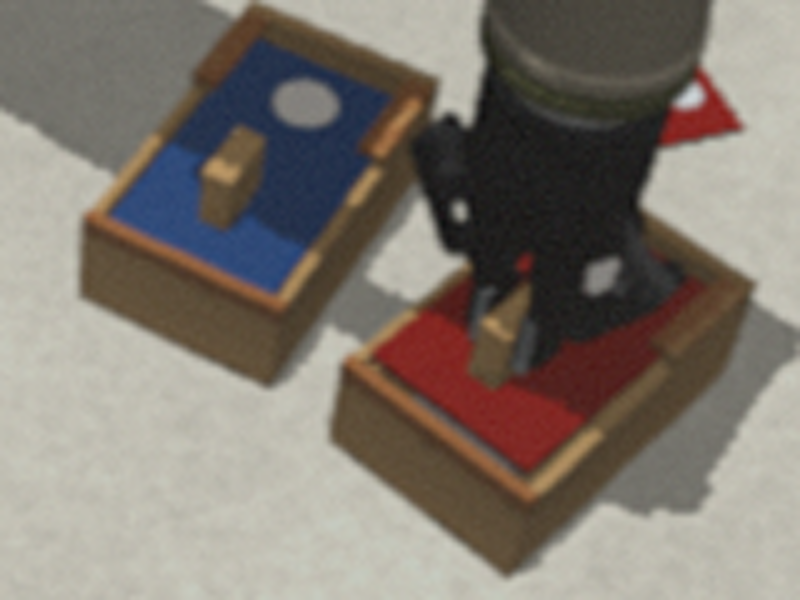

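The lid's end now stands above the lip, with a visible gap along the lip at crop (450,430). Slide out about 25 mm.

```bash
python3 -m handwheel '[[-0.003,0,0,0],[-0.004,0,0,0],[-0.004,0,0,0],[-0.004,0,0,0],[-0.004,0,0,0],[-0.004,0,0,0],[-0.002,0,0,0],[0,0,0,0],[0,0,0,0]]' 0 40
python3 - <<'E'
from h import *
im=r.snapshot('scene'); cv2.imwrite('pics/scene4.png',cv2.resize(im[180:300,280:440,::-1],(800,600),interpolation=cv2.INTER_CUBIC))
E
```

```text
time: 4.55
tool_pos: [629.4, 116.4, 78.1]
tcp_rot: [180.0, 0.1, 87.7]
ft_force: [-0.6, -1.3, -4.3]
finger_gap: 15.3
grip_force: 40.0
```

View pics/scene4.png

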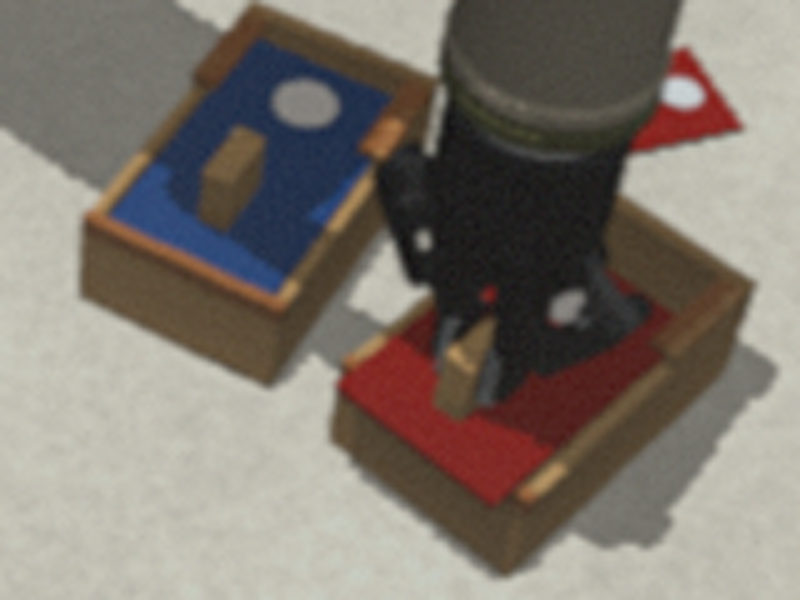

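The lid's end is over the lip and about 26 mm out. Slide on until it is free, with a firmer grip, then raise.

```bash
python3 -m handwheel '[[-0.005,0,0,0],[-0.006,0,0,0],[-0.006,0,0,0],[-0.006,0,0,0],[-0.006,0,0,0],[-0.006,0,0,0],[-0.005,0,0,0],[0,0,0,0]]' 0 100 && python3 -m handwheel '[[0,0,-0.005,0],[0,0,-0.01,0],[0,0,-0.015,0],[0,0,-0.02,0],[0,0,-0.02,0],[0,0,-0.01,0],[0,0,0,0],[0,0,0,0],[0,0,0,0]]' 0 100
python3 - <<'E'
from h import *
a=[cv2.resize(r.snapshot(n)[:,:,::-1],(400,300)) for n in ['scene','side','wrist']]
cv2.imwrite('pics/m5.png',np.vstack([np.hstack(a[:2]),np.hstack([a[2],a[2]*0])]))
E
```

```text
time: 5.4
tool_pos: [627.5, 76.3, 77.8]
tcp_rot: [180.0, 0.0, 87.7]
ft_force: [0.9, 0.0, -1.2]
finger_gap: 14.0
grip_force: 100.0
time: 6.3
tool_pos: [626.7, 77.2, 156.4]
tcp_rot: [-179.9, 0.0, 87.7]
ft_force: [0.4, -0.5, -1.6]
finger_gap: 14.4
grip_force: 100.1
```

View pics/m5.png

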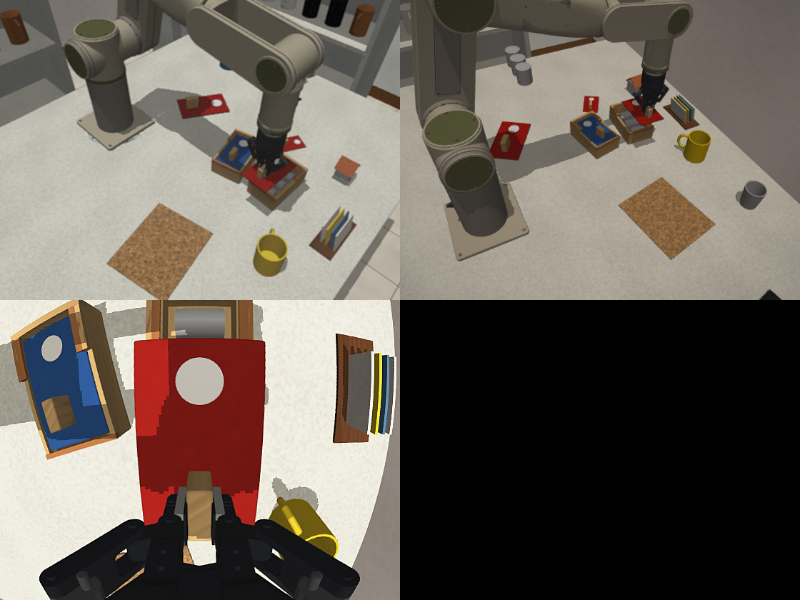

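The lid is free, level and firmly held (wrist view: plate at (200,430) in the lower-left tile). The blue lid hasn't moved. Carry to handle at about (527,-255), so the plate is centred on the mat.

```bash
python3 -m handwheel '[[-0.005,-0.004,0,0],[-0.010,-0.008,0,0],[-0.018,-0.010,0,0],[-0.02,-0.010,0,0],[-0.02,-0.010,0,0],[-0.02,-0.01,0,0],[-0.02,-0.01,0,0],[-0.02,-0.01,0,0],[-0.02,-0.01,0,0],[-0.02,-0.005,0,0]]' 0 100 && python3 -m handwheel '[[-0.02,0,0,0],[-0.02,0,0,0],[-0.02,0,0,0],[-0.02,0,0,0],[-0.02,0,0,0],[-0.02,0,0,0],[-0.02,0,0,0],[-0.015,0,0,0],[-0.008,0,0,0],[0,0,0,0]]' 0 100 && python3 -m handwheel '[[0,0,0.015,0],[0,0,0.02,0],[0,0,0.02,0],[0,0,0.02,0],[0,0,0.02,0],[0,0,0.015,0],[0,0,0.008,0],[0,0,0,0],[0,0,0,0],[0,0,0,0]]' 0 100
python3 - <<'E'
from h import *
a=[r.snapshot('wrist')[:,:,::-1][:300], r.snapshot('side')[:,:,::-1][150:]]
cv2.imwrite('pics/m6.png',np.vstack(a))
E
```

```text
time: 7.45
tool_pos: [532.0, -93.4, 157.7]
tcp_rot: [-180.0, 0.0, 87.7]
ft_force: [0.0, 0.3, -1.6]
finger_gap: 14.0
grip_force: 100.0
time: 8.45
tool_pos: [526.6, -255.9, 157.7]
tcp_rot: [-180.0, 0.0, 87.6]
ft_force: [0.3, 0.6, -1.3]
finger_gap: 14.3
grip_force: 100.0
time: 9.45
tool_pos: [528.0, -255.5, 41.1]
tcp_rot: [179.9, 0.1, 87.7]
ft_force: [0.9, -0.3, -0.9]
finger_gap: 14.3
grip_force: 100.0
```

View pics/m6.png

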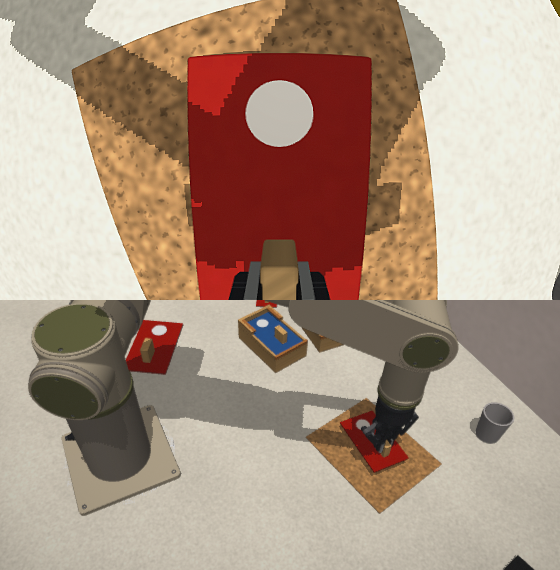

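The lid is over the mat, well centred, about 20 mm above it. Lower gently with a lighter grip so it can level itself.

```bash
python3 -m handwheel '[[0,0,0.003,0],[0,0,0.003,0],[0,0,0.002,0],[0,0,0.002,0],[0,0,0.002,0],[0,0,0.002,0],[0,0,0,0],[0,0,0,0]]' 0 40 && python3 -m handwheel '[[0,0,0.002,0],[0,0,0.002,0],[0,0,0.001,0],[0,0,0.001,0],[0,0,0,0],[0,0,0,0]]' 0 30
```

```text
time: 10.35
tool_pos: [527.1, -255.0, 25.8]
tcp_rot: [-180.0, -0.0, 87.7]
ft_force: [0.4, -0.4, -1.6]
finger_gap: 14.4
grip_force: 100.2
time: 10.95
tool_pos: [528.1, -256.2, 21.2]
tcp_rot: [179.9, 0.1, 87.7]
ft_force: [-1.5, -1.6, 5.3]
finger_gap: 14.0
grip_force: 101.3
```

```bash
python3 -m handwheel '[[0,0,0.001,0],[0,0,0.0005,0],[0,0,0,0],[0,0,0,0]]' - 30
python3 - <<'E'
from h import *
cv2.imwrite('pics/s7.png',cv2.resize(r.snapshot('side')[230:380,300:460,::-1],(800,600)*1,interpolation=cv2.INTER_CUBIC))
E
```

```text
time: 11.35
tool_pos: [528.2, -256.2, 21.0]
tcp_rot: [179.9, 0.1, 87.7]
ft_force: [-6.6, -0.1, 18.3]
finger_gap: 14.3
grip_force: 103.2
```

View pics/s7.png

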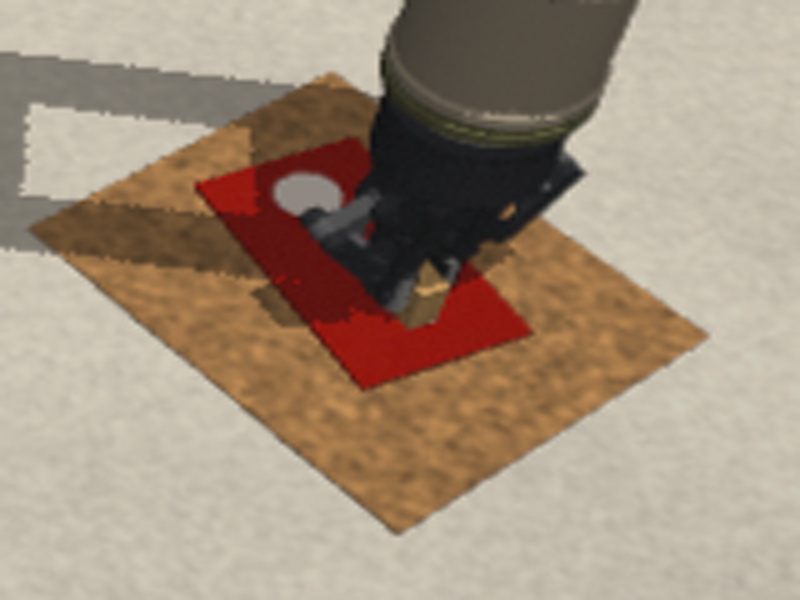

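The lid lies flat on the mat, handle up at crop (430,295), with 18 N pressing it home. Ease off, release and rise.

```bash
python3 -m handwheel '[[0,0,-0.001,0],[0,0,0,0]]' && python3 -m handwheel '[[0,0,0,0],[0,0,0,0],[0,0,0,0],[0,0,0,0],[0,0,0,0]]' 0.045 30 && python3 -m handwheel '[[0,0,-0.01,0],[0,0,-0.02,0],[0,0,-0.03,0],[0,0,-0.04,0],[0,0,-0.03,0],[0,0,0,0],[0,0,0,0],[0,0,0,0]]'
python3 - <<'E'
from h import *
s=r.sense(); im=r.snapshot('wrist')[:,:,::-1].copy(); cv2.imwrite('pics/w8.png',im)
print(s['tool_pos'])
hsv=cv2.cvtColor(im,cv2.COLOR_BGR2HSV); m=cv2.inRange(hsv,(0,180,60),(6,255,255))|cv2.inRange(hsv,(174,180,60),(180,255,255))
c=max(cv2.findContours(m,0,1)[0],key=cv2.contourArea); q=cv2.approxPolyDP(cv2.convexHull(c),10,True)[:,0]
P=[onz('wrist',k,11,s) for k in q]; print(q.tolist(),P)
E
```

```text
time: 11.6
tool_pos: [528.2, -256.2, 21.0]
tcp_rot: [179.9, 0.1, 87.7]
ft_force: [-2.1, -1.7, 8.8]
finger_gap: 14.2
grip_force: 101.9
time: 12.1
tool_pos: [527.0, -254.9, 19.1]
tcp_rot: [-180.0, -0.0, 87.7]
ft_force: [-0.2, -0.5, 0.1]
finger_gap: 45.0
grip_force: 0.0
time: 12.9
tool_pos: [526.4, -254.6, 148.3]
tcp_rot: [-179.9, -0.0, 87.7]
ft_force: [-0.7, 0.3, -0.9]
finger_gap: 44.7
grip_force: 0.0
[ 526.38818439 -254.60451308  148.26418695]
[[229, 81], [333, 81], [328, 243], [234, 243]] [array([ 488.7, -145.3,   11. ]), array([ 576.7, -148.6,   11. ]), array([ 571.3, -295.4,   11. ]), array([ 483.1, -292. ,   11. ])]
```

View pics/w8.png

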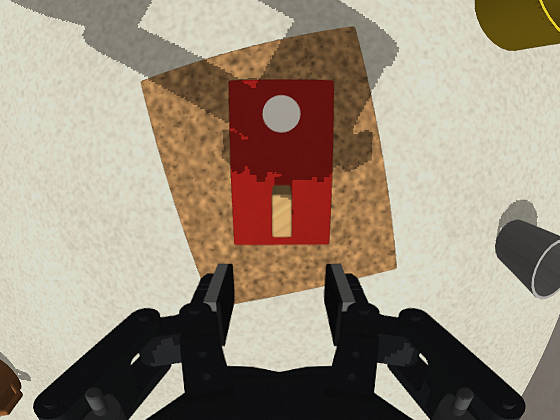

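The lid lies flat in the middle of the mat: the corners at (229,81)–(328,243) give 88×147 mm at plate height. The gripper is clear.

```bash
python3 -c "from bench import r; print(r.hand_in())"
```

```text
the job is handed in; nothing more can be done
None
```

The red lid was slid out over the lip and lies flat on the cork mat with its handle up, the blue box was not touched, and the job is handed in; the hand-in returned no verdict.

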